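Clear the fitter's tipping sort tray

ROBOT

A 7-joint arm with a two-finger parallel gripper is mounted at the origin on the work surface. World frame = base frame: x ahead of the robot, y to its left, z up, the work surface at z = 0. Lengths are in m, angles in rad, forces in N, time in s.
With the tool pointing down it reaches from about 0.4 to 0.9 m from the base axis. Payload 5.5 kg.
Tool frame: the origin (TCP) lies between the finger pads; the fingertips stand 19 mm ahead of it and the grasp point (between the pads) is the TCP; z points along the fingers, y is the line along which they close (so a half turn about z gives the same grasp; the last joint's range is limited). The gripper opens to 85 mm and grips with 20 to 120 N. Pads are 22 mm wide; open, the fingers measure 114 mm over their backs; the gripper's body (76 mm by 85 mm) begins 54 mm behind the grasp point. The pads swing forward as they close: fully open they stand 13 mm farther back than shut.
Start: joints at [-0.882, 0.501, -0.427, 1.55, 0.221, 1.138, -0.21], TCP at [0.268, 0.592, 0.225] pointing down, gripper open.
Joint ranges: [-2.88, 2.88], [-0.31, 2.03], [-1.54, 1.56], [0.2, 2.42], [-1.41, 4.55], [0.19, 2.02], [-2.57, 2.57]. Speed limits (rad/s): [2.57, 2.57, 3.14, 3.14, 3.14, 3.14, 3.14].

INTERFACE

Orientations are given as a unit quaternion [w, x, y, z].
In Python, from station import readout, viewer, workorder, spotter gives the robot as it stands.
- The arm moves only by the tool send_rows, never from a script. Its argument "commands" is a list of rows, each an object with "grip": the opening, from -1 (shut) to 1 (fully open); "dp": the shift along the tool's x, y, z in mm, a list of three; "rot": the turn, a rotation vector about the tool's x, y, z in rad, a list of three. A call has 1 to 5 rows; each row is the pose to reach, as a shift and turn from the pose commanded when the call began, along the tool's axes at that moment; what a row does not reach only later rows make up. A row lasts 1/8 s, in which the tool goes at most 62.5 mm and 10.7 degrees, less where a joint would pass 70% of its speed; a pose out of reach is approached as far as the arm can. A call with a gripper value outside its range is refused whole. The fingers move at their own pace and stop on an object; the grip force is fixed at half the most. Time passes only in rows, so rows that repeat a pose let the fingers close. It gives the time, the measured TCP pose, the force, the opening and the grip force at its end, in the units of the state.
- readout.get_state(): the state, without advancing time (a new reading comes with each control period).
- viewer.snapshot(name): name is "scene" or "side" or "wrist"; returns a dict with "img" (400x640x3 uint8, red, green, blue), "fov_y" (degrees; the focal length in pixels is half the picture's height over the tangent of half this angle, whatever the lens; pixels are square), "cx", "cy" (the principal point, pixels), "k1" (the pictures are not rectified: a ray, as slopes to the right and down, at radius r is drawn at 1 + k1 r^2 times it, then the intrinsics apply), "R" (3x3) and "t" (3): a world point X has camera coordinates R X + t. Camera axes: x right, y down, z forward; pixel columns grow to the right and rows downward; lengths in m; the calibration is good to about 2 mm. A picture is of the moment at which its call begins. There is no depth.
- workorder.finish_job(): hands the job in; it is judged then, once.
Trained networks look in the newest picture that a camera, given by its name, has taken for a name from the list of things; names that differ only in an ending like _2 or _b are one class to them, and where a whole thing is asked for, a point or a joint stands for the part that bears it (a point fixed in the world has none). Each returns a list of dicts, best first, with "score" (0 to 1); they miss things now and then, are a little off and sometimes report something else, mostly with a low value. They report only what shows in the picture. A call takes as long as a camera call. They do not tell look-alikes from the thing itself.
- spotter.boxes_of(label, camera): "centre" ([x, y, z] in m, in world coordinates, good to about 4 mm: the middle of the surface that is visible of it).
- spotter.trace(label, camera): "pixels" (400x640 bool, what is visible of it).
- spotter.mark_of(label, camera): "centre" ([x, y, z] in m, in world coordinates, good to about 4 mm: a listed point, or the origin of a listed thing).
The state is a dict: "time_s": time; "joints": joint angles; "qd": joint speeds; "effort": joint torques, N m; "eef_pos": TCP position; "tcp_rot": TCP orientation; "contact_force": force on the tool from outside, world axes, zero at the start; "wrist_torque": the same for the moment, N m; "gripper_width": opening from 0.0 (shut) to 1.0 (fully open); "grip_force": force on a finger pad.
Only numpy, scipy, OpenCV 4.12 (cv2) and the standard library are available. Lean on these libraries where they do the work, as an engineer would, in place of code of your own. Each camera call takes 0.05 s, during which the arm holds its last target. There are 200 camera calls.

TASK

Somebody left the adjustable spanner among the nuts in the tipping tray: lift it out first and lay it flat on the bottom of the steel tool dish, beside the wrench that is in it. Then push down the end of the tray over the tote that already holds the same kind of nuts, far enough that all six slide off into that tote, and push the tray back to level. Keep the spanner out of the totes and the nuts out of the other tote, do not knock the lamp over the tray, and leave everything else where it is.

Things in the scene. Friction and masses are not known exactly. Their poses are not given: they have to be found in the camera images.
- spanner_mid (a point): Adjustable spanner lying flat across the tipping tray among the nuts. 155 mm long, 13 mm thick, 0.11 to 0.21 kg; black handle 20 mm wide with parallel sides, steel head up to 40 mm wide. This point: half-way along it and half-way up (6.5 mm), on the handle. Its x axis runs along it: tail at -78, handle to +25, head from there to jaws at +77 mm; centre of mass at about +2 mm.
- tray (a joint): Tilt of the tipping tray about its axle, rad: 0 level (as at the start), positive with its left end (+y of the stand) down, negative with its right end down, stops at +-0.8. A stiff hinge (0.55 N m of friction, no spring) keeps it wherever it is left. The nuts begin to slide at 0.45 to 0.65 rad.
- stand: Fixed stand of the tipping tray. Origin on the bench under the tray's middle; x away from the robot, across the tray; y to the left, along it. Axle along x at z = 200 mm. Tray: steel trough 340 mm long (y), 182 mm wide (inside 176), both ends open; level, its floor is at z = 175 mm and its side rims at 197 mm. Axle posts 44 mm wide at x = -119 and +119 mm, up to z = 212 mm.
- lamp: LED tube lamp of the stand, frame = the stand's frame: 48 mm diameter, 300 mm long along y, axis at x = +10, z = 370 mm, straight over the tray's middle; its mast stands behind the tray at x = 134 mm and reaches 409 mm. A gripper pointing straight down does not fit between it and the tray: come from the robot's side with the tool leaning.
- lug_left (a point): Middle of the top face of the push lug at the tray's left end: a flat ear 32 mm (x) x 44 mm (y) x 3 mm outside the tray's wall on the robot's side, level with the axle, at x = -107, y = +145 mm from the axle's middle along the tray. It turns with the tray, on an arc about the axle.
- lug_right (a point): The same lug at the right end of the tray: x = -107, y = -145 mm from the axle's middle, turning with the tray.
- tote_nuts: Teal tote whose stock is hexagon nuts like those in the tray (ten, fixed, on its floor). 260 mm (x) x 200 mm (y) x 70 mm high, walls and floor 4 mm; origin under its middle. It stands under one end of the tray, 157 mm from the stand's middle along the stand's y: on the left in some starts, on the right in others. Fixed.
- tote_bolts: The other teal tote, same size and colour, under the other end of the tray; its stock is hexagon bolts (fixed). Fixed.
- dish: Flat stainless tool dish, 250 mm (x) x 226 mm (y), 24 mm high, walls and floor 3 mm; origin on the bench under its middle. Fixed.
- wrench: Combination wrench already lying in the dish, roughly along the dish's x: 190 mm long, up to 38 mm wide, 8 mm thick; origin under its middle. Its middle is anywhere from -66 to +66 mm along the dish's y, so over 80 mm are free on one side of it. Bystander.
- oil: Oil bottle, 60 mm diameter, 160 mm high; origin under its middle. Bystander.
- tin: Low tin, 72 mm diameter, 55 mm high; origin under its middle. Bystander.
- hammer: Hammer lying on the bench between the robot and the right-hand tote, 260 mm long; origin under its middle. Bystander.
- mug: White mug, 80 mm diameter, 90 mm high; origin under its middle. Bystander.
- tape: Tape measure standing on edge, 66 x 36 x 62 mm high; origin under its middle. Bystander.
- nut1_mid (a point): Loose hexagon nut lying flat in the tipping tray at the start (three towards each end): 30 mm across flats, 16 mm thick, 20 mm bore, about 65 g. Point at its centre, 8 mm above its underside.
- nut2_mid (a point): Loose hexagon nut lying flat in the tipping tray at the start (three towards each end): 30 mm across flats, 16 mm thick, 20 mm bore, about 65 g. Point at its centre, 8 mm above its underside.
- nut3_mid (a point): Loose hexagon nut lying flat in the tipping tray at the start (three towards each end): 30 mm across flats, 16 mm thick, 20 mm bore, about 65 g. Point at its centre, 8 mm above its underside.
- nut4_mid (a point): Loose hexagon nut lying flat in the tipping tray at the start (three towards each end): 30 mm across flats, 16 mm thick, 20 mm bore, about 65 g. Point at its centre, 8 mm above its underside.
- nut5_mid (a point): Loose hexagon nut lying flat in the tipping tray at the start (three towards each end): 30 mm across flats, 16 mm thick, 20 mm bore, about 65 g. Point at its centre, 8 mm above its underside.
- nut6_mid (a point): Loose hexagon nut lying flat in the tipping tray at the start (three towards each end): 30 mm across flats, 16 mm thick, 20 mm bore, about 65 g. Point at its centre, 8 mm above its underside.
Things that resemble listed ones, but are neither listed nor needed, are in the scene too. What is shaped like the part that bears spanner_mid but purple is not meant.

How it is judged:
On the way, in this order (a step that is already met when the one before it is completed fails the run):
1. the spanner lies flat on the bottom of the tool dish, let go, before the tray is tipped (z of spanner_mid in the frame of dish between 0.004 and 0.015 m and x of spanner_mid in the frame of dish between -0.07 and 0.07 m and y of spanner_mid in the frame of dish between -0.108 and 0.108 m and angle between the z axis of spanner_mid and the z axis of dish, either way round below 0.12 rad and contact force between the fingers and spanner below 0.2 N and value of joint tray between -0.3 and 0.3 rad), for 0.2 s.
2. the tray is tipped well over (more than 0.45 rad) ((value of joint tray above 0.45 rad or value of joint tray below -0.45 rad)), for 0.05 s.
3. all six nuts lie in the tote of nuts (x of nut1_mid in the frame of tote_nuts between -0.127 and 0.127 m and y of nut1_mid in the frame of tote_nuts between -0.097 and 0.097 m and z of nut1_mid in the frame of tote_nuts between 0.004 and 0.072 m and linear speed of each of nut1, nut2, nut3, nut4, nut5, nut6 below 0.03 m/s and x of nut2_mid in the frame of tote_nuts between -0.127 and 0.127 m and y of nut2_mid in the frame of tote_nuts between -0.097 and 0.097 m and z of nut2_mid in the frame of tote_nuts between 0.004 and 0.072 m and x of nut3_mid in the frame of tote_nuts between -0.127 and 0.127 m and y of nut3_mid in the frame of tote_nuts between -0.097 and 0.097 m and z of nut3_mid in the frame of tote_nuts between 0.004 and 0.072 m and x of nut4_mid in the frame of tote_nuts between -0.127 and 0.127 m and y of nut4_mid in the frame of tote_nuts between -0.097 and 0.097 m and z of nut4_mid in the frame of tote_nuts between 0.004 and 0.072 m and x of nut5_mid in the frame of tote_nuts between -0.127 and 0.127 m and y of nut5_mid in the frame of tote_nuts between -0.097 and 0.097 m and z of nut5_mid in the frame of tote_nuts between 0.004 and 0.072 m and x of nut6_mid in the frame of tote_nuts between -0.127 and 0.127 m and y of nut6_mid in the frame of tote_nuts between -0.097 and 0.097 m and z of nut6_mid in the frame of tote_nuts between 0.004 and 0.072 m), for 0.1 s.
At the end, for the whole second after the job is handed in: All six nuts lie at rest inside the tote that holds nuts; the spanner lies flat (within 0.12 rad) on the bottom of the tool dish, released and at rest, not on top of the wrench; the tray is level again within 0.13 rad and at rest (all of step 3 and z of spanner_mid in the frame of dish between 0.004 and 0.015 m and x of spanner_mid in the frame of dish between -0.07 and 0.07 m and y of spanner_mid in the frame of dish between -0.108 and 0.108 m and angle between the z axis of spanner_mid and the z axis of dish, either way round below 0.12 rad and contact force between the fingers and spanner below 0.2 N and linear speed of spanner below 0.03 m/s and value of joint tray between -0.13 and 0.13 rad and velocity of joint tray between -0.05 and 0.05 rad/s); the robot touches nothing.
It fails at once if the robot hits the lamp (over 10 N) (contact force between any of the arm, the fingers, spanner and lamp above 10 N).
It fails at once if the spanner gets into a tote ((horizontal distance between spanner_mid and tote_nuts below 0.16 m and height (world z) of spanner_mid below 0.06 m) or (horizontal distance between spanner_mid and tote_bolts below 0.16 m and height (world z) of spanner_mid below 0.06 m)).
It fails at once if a nut lands in the tote of bolts (contact force between any of nut1, nut2, nut3, nut4, nut5, nut6 and tote_bolts above 0.2 N).
It fails at once if a bystander is shoved or knocked over (moved by more than 30 mm) (distance of any of wrench, oil, tin, hammer, mug, tape from where it was at the start of the episode above 0.03 m).
It also fails if it takes over 72 s, if anything falls off the work surface, if the arm or the gripper's body presses on something with over 40 N, if the wrist force passes 120 N, or if a joint passes its speed limit or range.

## Working session

There is one attempt and no reset: what is moved stays moved. The work goes in short steps, Python scripts to look and compute and a tool call to move; the robot and the scene stay as the last step left them, time stands still between calls to the robot, and variables do not carry over. Pictures are saved under pics/ and viewed, at most 10 in all, crops included, and the job is handed in when it is done.

Besides the shell and the picture viewer there is one more tool, called after "Emit:" by a JSON object that holds its "name" and its "arguments", one argument or row to a line. send_rows: Moves the arm, as the interface text tells. Its arguments: {"type":"object","properties":{"commands":{"type":"array"}},"required":["commands"]}

```bash
mkdir -p pics; ls; cat > h.py <<'E'
import numpy as np, cv2
from station import readout, viewer, workorder, spotter
def snap(n,f=None):
    s=viewer.snapshot(n)
    if f: cv2.imwrite('pics/'+f,s['img'][:,:,::-1])
    return s
def K(s):
    f=200/np.tan(np.radians(s['fov_y'])/2); return f
def ray(s,u,v,z):
    f=K(s); d=np.array([(u-s['cx'])/f,(v-s['cy'])/f]); p=d.copy()
    for _ in range(20): p=d/(1+s['k1']*(p@p))
    R=np.array(s['R']);t=np.array(s['t']); c=-R.T@t; w=R.T@np.array([p[0],p[1],1])
    return c+w*(z-c[2])/w[2]
def proj(s,X):
    q=np.array(s['R'])@np.array(X)+s['t']; p=q[:2]/q[2]; p=p*(1+s['k1']*(p@p))
    return p*K(s)+[s['cx'],s['cy']]
E
python3 - <<'E'
from h import *
np.set_printoptions(precision=3,suppress=True)
st=readout.get_state(); print(st['eef_pos'],st['tcp_rot'],st['gripper_width'])
for c in ['scene','side']:
    s=snap(c,c+'0.png'); print(c,-np.array(s['R']).T@s['t'])
    for l in ['stand','tote_nuts','tote_bolts','dish','wrench','spanner_mid','lug_left','lug_right','lamp','nut1_mid','oil','tin','hammer','mug','tape']:
        print(l,[(np.round(d['centre'],3).tolist(),round(d['score'],2)) for d in spotter.mark_of(l,c)[:7]])
E
```

```text
pics
[0.268 0.591 0.224] [-0.     0.211  0.977 -0.001] 1.0023624253722032
scene [-0.108 -0.716  1.223]
stand [([0.618, -0.15, 0.002], 0.69), ([0.681, -0.013, 0.182], 0.65), ([0.518, 0.337, -0.001], 0.26)]
tote_nuts [([0.613, 0.008, -0.001], 0.63), ([0.519, 0.337, -0.004], 0.23)]
tote_bolts [([0.625, -0.305, -0.003], 0.79)]
dish [([0.519, 0.336, -0.005], 0.77), ([0.619, -0.152, 0.001], 0.35)]
wrench [([0.392, 0.107, -0.002], 0.49), ([0.523, 0.314, 0.004], 0.47), ([0.611, 0.007, -0.001], 0.32)]
spanner_mid [([0.624, -0.165, 0.179], 0.91), ([0.193, -0.322, 0.008], 0.65)]
lug_left [([0.509, -0.009, 0.2], 0.83)]
lug_right []
lamp []
nut1_mid [([0.559, -0.045, 0.181], 0.56), ([0.627, -0.304, -0.002], 0.52)]
oil [([0.418, -0.534, 0.002], 0.57)]
tin [([0.39, 0.105, -0.001], 0.88), ([0.52, 0.315, 0.005], 0.19)]
hammer [([0.328, -0.376, -0.0], 0.68), ([0.611, 0.009, 0.002], 0.15)]
mug [([0.331, 0.258, -0.001], 0.98)]
tape [([0.398, -0.065, -0.0], 0.79), ([0.679, -0.253, 0.183], 0.18)]
side [0.279 1.039 0.849]
stand [([0.62, -0.149, 0.004], 0.56)]
tote_nuts [([0.614, 0.01, 0.003], 0.84), ([0.62, -0.163, 0.177], 0.2)]
tote_bolts [([0.629, -0.308, 0.0], 0.87)]
dish [([0.519, 0.339, 0.002], 0.97)]
wrench [([0.519, 0.309, 0.003], 0.88)]
spanner_mid [([0.624, -0.165, 0.18], 0.61), ([0.68, -0.252, 0.181], 0.23)]
lug_left [([0.391, 0.108, -0.0], 0.61), ([0.51, -0.01, 0.2], 0.58), ([0.614, 0.012, 0.001], 0.52), ([0.562, -0.045, 0.186], 0.52), ([0.621, -0.164, 0.177], 0.46)]
lug_right [([0.516, -0.297, 0.202], 0.72), ([0.57, -0.268, 0.181], 0.59)]
lamp []
nut1_mid [([0.561, -0.046, 0.185], 0.53)]
oil [([0.42, -0.532, 0.001], 0.74)]
tin [([0.395, 0.111, 0.001], 0.59)]
hammer [([0.559, -0.048, 0.186], 0.38)]
mug [([0.337, 0.26, 0.002], 0.8)]
tape [([0.394, -0.066, 0.0], 0.59)]
```

View pics/scene0.png

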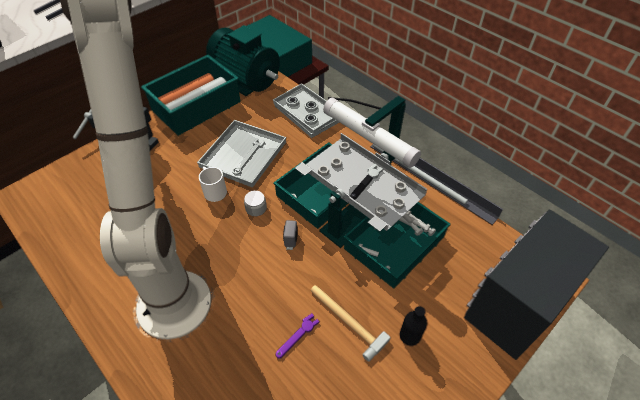

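View pics/side0.png

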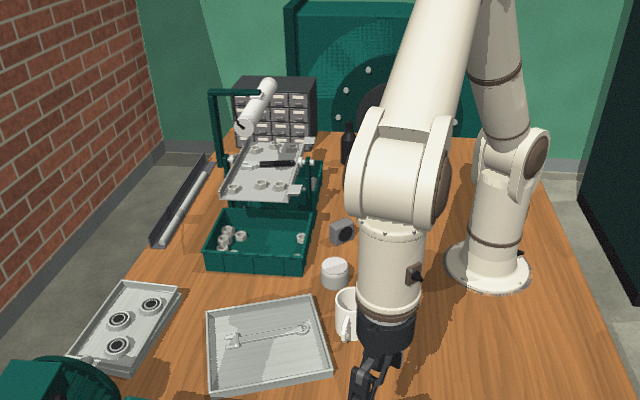

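The scene picture shows the spanner at about (365,182), and the purple decoy on the bench at (298,335). In the side picture the nuts tote looks like the near one at (260,240), and the dish wrench is at (265,335). I'll enlarge to check the tote stock and work out the spanner axis.

```bash
python3 - <<'E'
from h import *
np.set_printoptions(precision=3,suppress=True)
ims=[]
for c,(x,y,w,h) in [('scene',(270,120,190,170)),('side',(195,130,150,150))]:
    s=snap(c); ims.append(cv2.resize(s['img'][y:y+h,x:x+w],(400,int(400*h/w)),interpolation=cv2.INTER_CUBIC))
    for l,z in [('spanner_mid',.188),('wrench',.008)]:
        for d in spotter.trace(l,c)[:3]:
            v,u=np.nonzero(d['pixels'])
            P=np.array([ray(s,a,b,z)[:2] for a,b in zip(u,v)]); m=P.mean(0)
            U=np.linalg.svd(P-m)[2]; q=(P-m)@U.T
            print(c,l,d['score'],len(u),m,'dir',U[0],q.min(0),q.max(0),'yaw',np.degrees(np.arctan2(U[0,1],U[0,0])))
    for k in range(1,7): print([np.round(d['centre'],3).tolist() for d in spotter.boxes_of('nut%d_mid'%k,c)[:8]])if k==1 else 0
h=max(i.shape[0] for i in ims); o=np.hstack([np.pad(i,((0,h-i.shape[0]),(0,0),(0,0))) for i in ims]); cv2.imwrite('pics/c1.png',o[:,:,::-1])
E
```

```text
scene spanner_mid 0.88 297 [ 0.621 -0.166] dir [-0.982 -0.188] [-0.069 -0.019] [0.081 0.017] yaw -169.14417539380443
scene spanner_mid 0.6 500 [ 0.153 -0.379] dir [-0.997 -0.074] [-0.058 -0.018] [0.073 0.016] yaw -175.73402589974785
scene wrench 0.53 219 [0.518 0.311] dir [-0.933 -0.359] [-0.09  -0.019] [0.089 0.018] yaw -158.9843037354089
[[0.404, -0.541, 0.106], [0.628, -0.165, 0.185], [0.384, 0.092, 0.053]]
side spanner_mid 0.91 333 [ 0.624 -0.149] dir [-0.983 -0.182] [-0.067 -0.026] [0.081 0.022] yaw -169.49170464792118
side spanner_mid 0.72 6174 [ 0.678 -0.249] dir [-0.377  0.926] [-0.653 -0.185] [0.438 0.128] yaw 112.17500933113612
side spanner_mid 0.25 649 [0.472 0.47 ] dir [0.932 0.363] [-0.077 -0.016] [0.07  0.016] yaw 21.292182567496504
side wrench 0.69 690 [0.528 0.317] dir [0.932 0.362] [-0.101 -0.021] [0.086 0.021] yaw 21.253187083282334
[[0.562, -0.039, 0.185]]
```

View pics/c1.png

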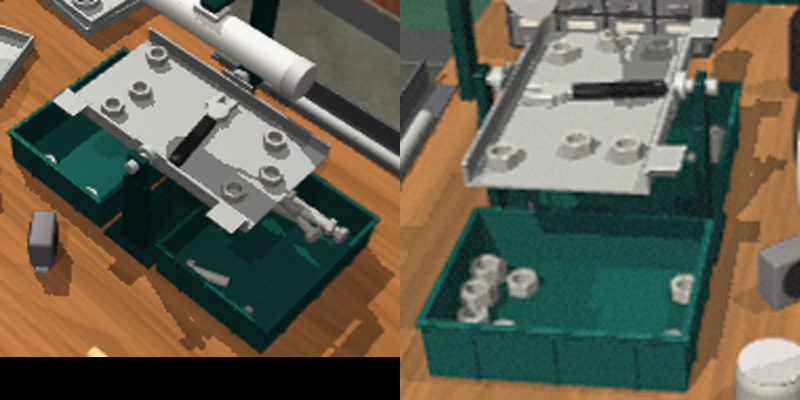

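Left tote (side crop, (490,285)) holds hex nuts and the right one holds bolts, so I tip with lug_left. The spanner's handle faces the robot at yaw ≈ 10.7°.

```bash
cat >> h.py <<'E'
from scipy.spatial.transform import Rotation as Ro
def ori(psi,th):
    psi,th=np.radians([psi,th]); z=np.array([np.sin(th)*np.cos(psi),np.sin(th)*np.sin(psi),-np.cos(th)])
    y=np.array([-np.sin(psi),np.cos(psi),0]); return np.column_stack([np.cross(y,z),y,z])
def cur():
    st=readout.get_state(); q=st['tcp_rot']; return np.array(st['eef_pos']),Ro.from_quat([q[1],q[2],q[3],q[0]]).as_matrix(),st
def go(p,psi=None,th=None):
    P,R,st=cur(); T=R if psi is None else ori(psi,th)
    print('t',round(st['time_s'],2),'at',P.round(4),'dp',(R.T@(np.array(p)-P)*1000).round(1).tolist(),'rot',Ro.from_matrix(R.T@T).as_rotvec().round(3).tolist())
E
python3 - <<'E'
from h import *
for c in ['scene','side']:
    s=snap(c)
    for d in spotter.trace('dish',c)[:1]:
        v,u=np.nonzero(d['pixels']); P=np.array([ray(s,a,b,.015)[:2] for a,b in zip(u,v)],np.float32)
        print(c,d['score'],len(u),cv2.minAreaRect(P*1000))
go([.38,.30,.40],10.7,30)
go([.45,0,.40],10.7,30)
E
```

```text
scene 0.82 3007 ((520.0927734375, 340.2533874511719), (272.1790771484375, 243.072021484375), 20.974807739257812)
side 0.69 9631 ((519.46923828125, 337.90899658203125), (258.28436279296875, 252.20164489746094), 20.799129486083984)
t 2.2 at [0.2685 0.592  0.2249] dp [-222.2, -219.8, -175.1] rot [-0.16, -0.507, -0.598]
t 2.2 at [0.2685 0.592  0.2249] dp [-409.8, -464.1, -175.1] rot [-0.16, -0.507, -0.598]
```

Emit:
{"name": "send_rows", "arguments": {
  "commands": [
    {"grip":1,"dp":[-45,-45,-100],"rot":[0,0,0]},
    {"grip":1,"dp":[-90,-90,-175],"rot":[-0.05,-0.15,-0.2]},
    {"grip":0.2,"dp":[-135,-135,-175],"rot":[-0.08,-0.25,-0.3]},
    {"grip":0.2,"dp":[-180,-180,-175],"rot":[-0.12,-0.38,-0.45]},
    {"grip":0.2,"dp":[-222,-220,-175],"rot":[-0.16,-0.507,-0.598]}
  ]
}}

```text
time_s: 2.82
eef_pos: [0.3561, 0.3614, 0.3907]
tcp_rot: [0.245, -0.074, 0.966, 0.024]
contact_force: [1.0, -0.8, 0.1]
gripper_width: 0.595
grip_force: 0.0
```

```bash
python3 - <<'E'
from h import *
go([.46,.0,.38],10.7,30)
go([.50,-.18,.36],10.7,30)
E
```

```text
t 2.83 at [0.3561 0.3614 0.3907] dp [-37.8, -373.2, 28.6] rot [-0.007, -0.026, -0.032]
t 2.83 at [0.3561 0.3614 0.3907] dp [-39.4, -557.4, 50.2] rot [-0.007, -0.026, -0.032]
```

Emit:
{"name": "send_rows", "arguments": {
  "commands": [
    {"grip":0.2,"dp":[-10,-60,5],"rot":[0,0,0]},
    {"grip":0.2,"dp":[-15,-120,10],"rot":[0,0,0]},
    {"grip":0.2,"dp":[-20,-180,15],"rot":[0,0,0]},
    {"grip":0.2,"dp":[-25,-240,20],"rot":[0,0,0]},
    {"grip":0.2,"dp":[-30,-300,25],"rot":[0,0,0]}
  ]
}}

```text
time_s: 3.45
eef_pos: [0.4492, 0.118, 0.3666]
tcp_rot: [0.234, -0.073, 0.969, 0.02]
contact_force: [0.2, 0.9, 0.4]
gripper_width: 0.598
grip_force: 0.0
```

```bash
python3 - <<'E'
from h import *
go([.51,-.185,.36],10.7,30)
E
```

```text
t 3.45 at [0.4492 0.118  0.3666] dp [-10.5, -308.7, 10.9] rot [-0.012, -0.049, -0.033]
```

Emit:
{"name": "send_rows", "arguments": {
  "commands": [
    {"grip":0.2,"dp":[-2,-60,0],"rot":[0,0,0]},
    {"grip":0.2,"dp":[-4,-120,2],"rot":[0,0,0]},
    {"grip":0.2,"dp":[-6,-180,5],"rot":[0,0,0]},
    {"grip":0.2,"dp":[-8,-240,8],"rot":[0,0,0]},
    {"grip":0.2,"dp":[-8,-280,8],"rot":[0,0,0]}
  ]
}}

```text
time_s: 4.08
eef_pos: [0.5007, -0.1611, 0.3615]
tcp_rot: [0.234, -0.07, 0.97, 0.019]
contact_force: [0.8, 0.8, 0.4]
gripper_width: 0.596
grip_force: 0.0
```

Emit:
{"name": "send_rows", "arguments": {
  "commands": [
    {"grip":0.2,"dp":[0,0,0],"rot":[0,0,0]},
    {"grip":0.2,"dp":[0,0,0],"rot":[0,0,0]}
  ]
}}

```text
time_s: 4.32
eef_pos: [0.5007, -0.1572, 0.361]
tcp_rot: [0.233, -0.071, 0.97, 0.02]
contact_force: [-0.7, 0.2, 0.1]
gripper_width: 0.596
grip_force: 0.0
```

```bash
python3 - <<'E'
from h import *
np.set_printoptions(precision=4,suppress=True)
s=snap('wrist','w1.png')
for f in (spotter.mark_of,spotter.boxes_of): print([(np.round(d['centre'],4).tolist(),round(d['score'],2)) for d in f('spanner_mid','wrist')[:3]])
for d in spotter.trace('spanner_mid','wrist')[:1]:
    v,u=np.nonzero(d['pixels']); P=np.array([ray(s,a,b,.188)[:2] for a,b in zip(u,v)],np.float32); print(len(u),cv2.minAreaRect(P*1000))
    c=s['img'][d['pixels']].mean(1)<70; r=cv2.minAreaRect(P[c]*1000); print('handle',r)
go([.51,-.185,.36],10.7,30)
E
```

```text
[([0.6183, -0.1631, 0.1839], 0.93), ([0.6246, -0.3076, 0.0003], 0.38)]
[([0.6106, -0.1672, 0.1928], 0.66)]
2358 ((618.8917236328125, -160.47398376464844), (154.72096252441406, 37.845008850097656), 8.148533821105957)
handle ((574.549072265625, -171.73739624023438), (62.13761901855469, 17.61414909362793), 10.858963012695312)
t 4.53 at [ 0.5008 -0.1567  0.3613] dp [-3.8, -29.4, 3.2] rot [-0.013, -0.051, -0.035]
```

View pics/w1.png

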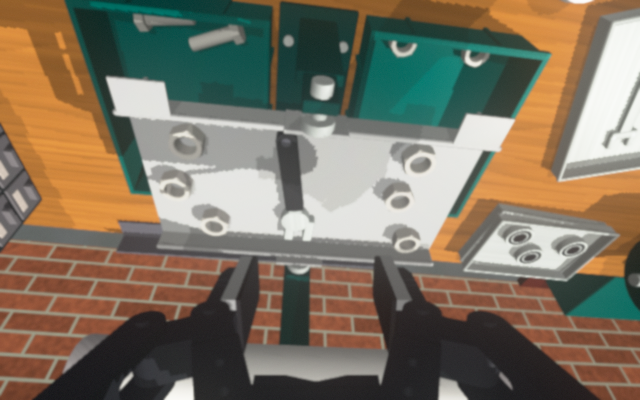

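The wrist view shows the spanner handle from (284,138) to (294,215), clear of the nuts. I'm approaching along the tool axis.

```bash
python3 - <<'E'
from h import *
go([.597,-.167,.225],10.7,30)
E
```

```text
t 4.53 at [ 0.5008 -0.1567  0.3613] dp [-21.3, -25.3, 163.8] rot [-0.013, -0.051, -0.035]
```

Emit:
{"name": "send_rows", "arguments": {
  "commands": [
    {"grip":0.2,"dp":[-10,-25,30],"rot":[-0.013,-0.05,-0.035]},
    {"grip":0.2,"dp":[-16,-25,70],"rot":[-0.013,-0.05,-0.035]},
    {"grip":0.2,"dp":[-21,-25,110],"rot":[-0.013,-0.05,-0.035]},
    {"grip":0.2,"dp":[-21,-25,145],"rot":[-0.013,-0.05,-0.035]},
    {"grip":0.2,"dp":[-21,-25,164],"rot":[-0.013,-0.05,-0.035]}
  ]
}}

```text
time_s: 5.15
eef_pos: [0.5977, -0.1662, 0.224]
tcp_rot: [0.258, -0.09, 0.962, 0.025]
contact_force: [-0.6, 0.2, -1.3]
gripper_width: 0.6
grip_force: 0.0
```

Emit:
{"name": "send_rows", "arguments": {
  "commands": [
    {"grip":0.2,"dp":[0,0,0],"rot":[0,0,0]},
    {"grip":0.2,"dp":[0,0,0],"rot":[0,0,0]}
  ]
}}

```text
time_s: 5.4
eef_pos: [0.5966, -0.1692, 0.2254]
tcp_rot: [0.258, -0.088, 0.962, 0.023]
contact_force: [-0.6, -0.7, 0.4]
gripper_width: 0.596
grip_force: 0.0
```

```bash
python3 - <<'E'
from h import *
s=snap('wrist','w2.png')
print([(np.round(d['centre'],4).tolist(),round(d['score'],2)) for d in spotter.mark_of('spanner_mid','wrist')[:3]])
go([.612,-.1645,.200],10.7,30)
print(proj(s,[.612,-.1645,.188]))
E
```

```text
[([0.6185, -0.1636, 0.1873], 0.7)]
t 5.5 at [ 0.5971 -0.169   0.2262] dp [-0.2, 1.7, 30.5] rot [-0.003, 0.001, -0.001]
[318.76469079 221.95273266]
```

View pics/w2.png

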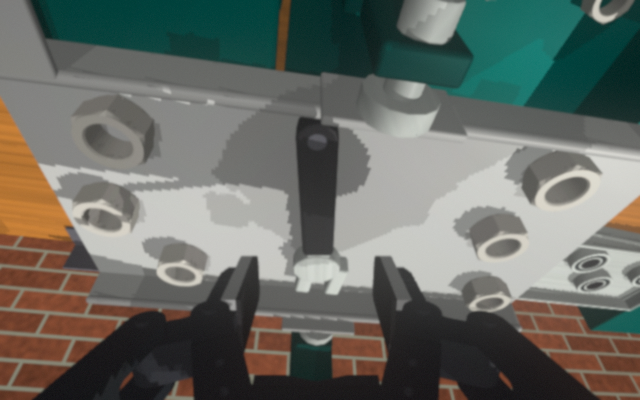

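The handle (x≈318) is centred between the fingers (258/375). Descend and close.

Emit:
{"name": "send_rows", "arguments": {
  "commands": [
    {"grip":0.2,"dp":[0,1,15],"rot":[0,0,0]},
    {"grip":0.2,"dp":[0,1,30],"rot":[0,0,0]},
    {"grip":0.2,"dp":[0,1,30],"rot":[0,0,0]},
    {"grip":-0.2,"dp":[0,1,30],"rot":[0,0,0]},
    {"grip":-0.5,"dp":[0,1,30],"rot":[0,0,0]}
  ]
}}

```text
time_s: 6.12
eef_pos: [0.6114, -0.1648, 0.1988]
tcp_rot: [0.257, -0.089, 0.962, 0.024]
contact_force: [0.3, -0.6, 0.6]
gripper_width: 0.251
grip_force: 0.0
```

Emit:
{"name": "send_rows", "arguments": {
  "commands": [
    {"grip":-1,"dp":[0,0,0],"rot":[0,0,0]},
    {"grip":-1,"dp":[0,0,0],"rot":[0,0,0]},
    {"grip":-1,"dp":[0,0,0],"rot":[0,0,0]},
    {"grip":-1,"dp":[0,0,0],"rot":[0,0,0]}
  ]
}}

```text
time_s: 6.62
eef_pos: [0.6113, -0.1646, 0.1987]
tcp_rot: [0.257, -0.089, 0.962, 0.024]
contact_force: [-0.7, -0.4, -1.0]
gripper_width: 0.004
grip_force: 0.0
```

```bash
python3 - <<'E'
from h import *
s=snap('wrist','w3.png')
for c in ['scene','side','wrist']:
    if c!='wrist': snap(c)
    print([(np.round(d['centre'],4).tolist(),round(d['score'],2)) for d in spotter.mark_of('spanner_mid',c)[:3]])
E
```

```text
[([0.1894, -0.322, 0.0043], 0.81), ([0.6239, -0.1624, 0.1824], 0.73)]
[([0.6235, -0.1619, 0.1808], 0.92)]
[([0.6176, -0.1667, 0.1851], 0.97), ([0.6113, -0.0494, 0.1789], 0.36)]
```

View pics/w3.png

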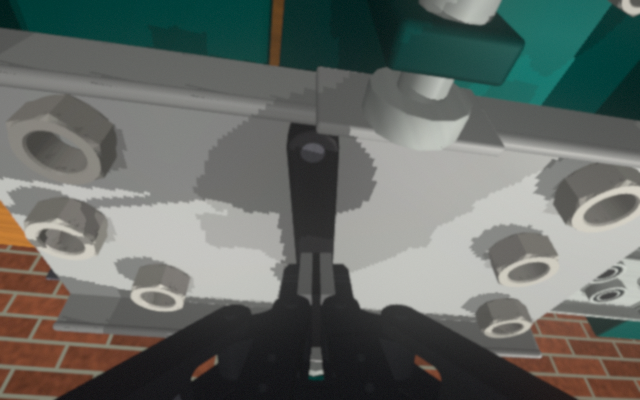

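Emit:
{"name": "send_rows", "arguments": {
  "commands": [
    {"grip":-1,"dp":[0,0,2],"rot":[0,0,0]},
    {"grip":-1,"dp":[0,0,3],"rot":[0,0,0]}
  ]
}}

```text
time_s: 7.18
eef_pos: [0.6128, -0.1642, 0.1958]
tcp_rot: [0.257, -0.089, 0.962, 0.024]
contact_force: [-0.3, 0.7, -0.2]
gripper_width: -0.0
grip_force: 0.0
```

```bash
python3 - <<'E'
from h import *
s=snap('wrist'); P,R,st=cur(); print(st['contact_force'],st['gripper_width'],P)
for a in (0,10,19,25):
  for x in(-11,11): print(a,x,proj(s,P+R@[x/1e3,0,a/1e3]).round(0))
cv2.imwrite('pics/w4.png',cv2.resize(s['img'][200:400,210:430],(770,700))[:600,:,::-1])
E
```

```text
[-0.03746071 -0.75974492  0.54359356] -0.0028463451942696855 [ 0.61276486 -0.16414443  0.19567963]
0 -11 [316. 282.]
0 11 [316. 240.]
10 -11 [316. 272.]
10 11 [316. 232.]
19 -11 [316. 263.]
19 11 [316. 225.]
25 -11 [316. 258.]
25 11 [316. 221.]
```

View pics/w4.png

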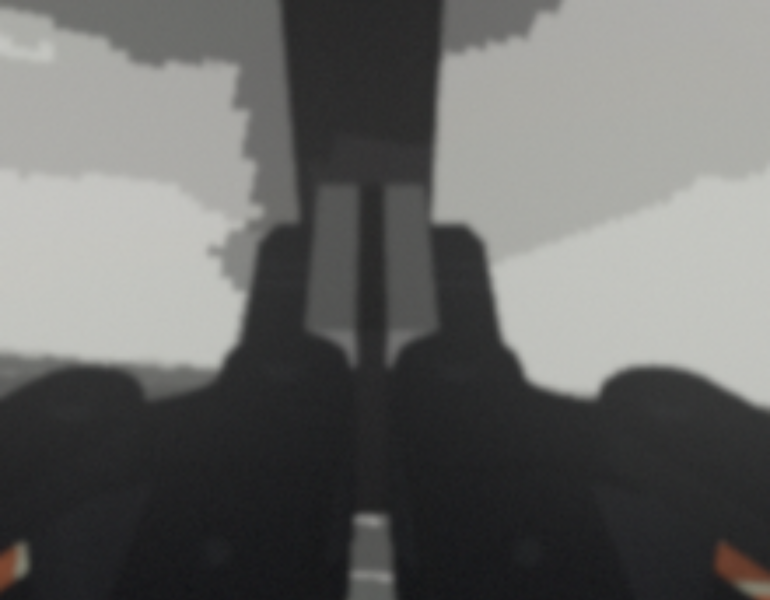

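Emit:
{"name": "send_rows", "arguments": {
  "commands": [
    {"grip":-1,"dp":[0,0,1],"rot":[0,0,0]},
    {"grip":-1,"dp":[0,0,2],"rot":[0,0,0]},
    {"grip":-1,"dp":[0,0,3],"rot":[0,0,0]},
    {"grip":-1,"dp":[0,0,4],"rot":[0,0,0]}
  ]
}}

```text
time_s: 7.72
eef_pos: [0.6147, -0.1639, 0.1925]
tcp_rot: [0.257, -0.089, 0.962, 0.024]
contact_force: [-0.2, -0.5, 0.1]
gripper_width: 0.004
grip_force: 0.0
```

Emit:
{"name": "send_rows", "arguments": {
  "commands": [
    {"grip":-1,"dp":[0,0,1],"rot":[0,0,0]},
    {"grip":-1,"dp":[0,0,2],"rot":[0,0,0]},
    {"grip":-1,"dp":[0,0,3],"rot":[0,0,0]},
    {"grip":-1,"dp":[0,0,4],"rot":[0,0,0]}
  ]
}}

```text
time_s: 8.22
eef_pos: [0.6167, -0.1635, 0.189]
tcp_rot: [0.257, -0.089, 0.962, 0.024]
contact_force: [1.2, 0.4, -0.9]
gripper_width: -0.006
grip_force: 0.0
```

```bash
python3 - <<'E'
from h import *
P,R,st=cur(); ims=[]
print(P,st['contact_force'],st['joints'])
for c in ['scene','side']:
    s=snap(c); q=proj(s,P); x,y=int(q[0])-40,int(q[1])-40
    im=cv2.resize(s['img'][y:y+80,x:x+80],(400,400),interpolation=cv2.INTER_CUBIC)
    for a,col in((0,(255,0,0)),(.019,(0,255,0)),(-.054,(255,255,0))):
        r=(proj(s,P+R@[0,0,a])-[x,y])*5; cv2.circle(im,(int(r[0]),int(r[1])),3,col,-1)
    ims.append(im)
cv2.imwrite('pics/c2.png',np.hstack(ims)[:,:,::-1])
s=snap('wrist'); C=-np.array(s['R']).T@s['t']; print('cam in tool',R.T@(C-P))
E
```

```text
[ 0.61672896 -0.16350697  0.18899013] [ 1.17372197  0.37211803 -0.93524068] [ 0.56774864  0.29032978 -0.23077705  2.05018773 -0.52248288  0.40294477
  2.55810485]
cam in tool [ 0.07569882  0.00020999 -0.14929257]
```

View pics/c2.png

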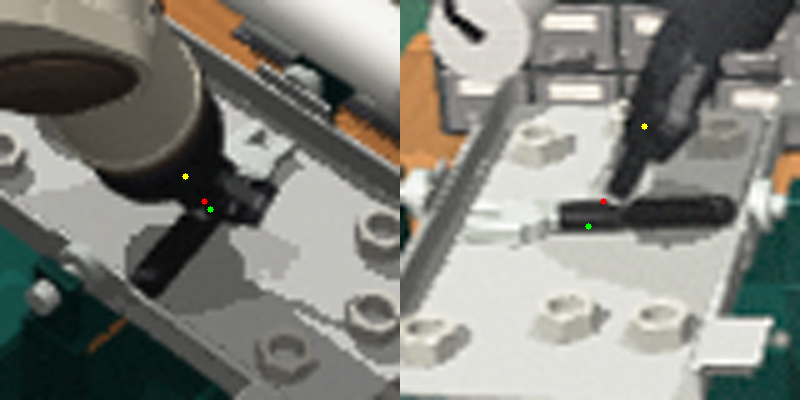

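The side crop shows the tips ending about 20–30 mm short of where the TCP data puts them, still above the handle. I'll keep descending shut to feel the handle top.

Emit:
{"name": "send_rows", "arguments": {
  "commands": [
    {"grip":-1,"dp":[0,0,1.5],"rot":[0,0,0]},
    {"grip":-1,"dp":[0,0,3],"rot":[0,0,0]},
    {"grip":-1,"dp":[0,0,4.5],"rot":[0,0,0]},
    {"grip":-1,"dp":[0,0,6],"rot":[0,0,0]}
  ]
}}

```text
time_s: 8.88
eef_pos: [0.6198, -0.1635, 0.1859]
tcp_rot: [0.258, -0.089, 0.962, 0.024]
contact_force: [-17.4, 1.9, 25.6]
gripper_width: 0.0
grip_force: 12.6
```

```bash
python3 - <<'E'
from h import *
P,R,st=cur(); np.set_printoptions(precision=4,suppress=True)
print(P,np.array(st['contact_force']))
# is the wrist camera pose (so the reported pose) right? compare things fixed in the world
s=snap('wrist')
for l in ['lug_left','lug_right','tote_nuts','tote_bolts','stand','nut1_mid','dish']:
    print(l,[(np.round(d['centre'],3).tolist(),round(d['score'],2)) for d in spotter.mark_of(l,'wrist')[:6]])
# tip triangulation from previous crops: least squares of two rays
def rr(s,u,v):
    a=ray(s,u,v,0.);c=-np.array(s['R']).T@s['t']; d=(a-c)/np.linalg.norm(a-c); return c,d
E
```

```text
[ 0.6198 -0.1635  0.1859] [-17.3767   1.9228  25.5709]
lug_left []
lug_right []
tote_nuts [([0.611, 0.012, 0.002], 0.64)]
tote_bolts [([0.628, -0.309, -0.002], 0.98)]
stand [([0.611, 0.014, 0.003], 0.69)]
nut1_mid [([0.559, -0.046, 0.182], 0.9)]
dish []
```

Contact with the handle top came at TCP z≈0.187, so the tips sit about 8 mm behind the TCP. I'll back off, open and go about 11 mm lower.

Emit:
{"name": "send_rows", "arguments": {
  "commands": [
    {"grip":-1,"dp":[0,0,-15],"rot":[0,0,0]},
    {"grip":-1,"dp":[0,0,-25],"rot":[0,0,0]},
    {"grip":0.1,"dp":[0,0,-25],"rot":[0,0,0]},
    {"grip":0.1,"dp":[0,0,-25],"rot":[0,0,0]},
    {"grip":0.1,"dp":[0,0,-25],"rot":[0,0,0]}
  ]
}}

```text
time_s: 9.9
eef_pos: [0.6073, -0.165, 0.205]
tcp_rot: [0.257, -0.089, 0.962, 0.024]
contact_force: [0.3, 0.6, -0.6]
gripper_width: 0.548
grip_force: 0.0
```

```bash
python3 - <<'E'
from h import *
P,R,st=cur(); print(st['contact_force'],st['gripper_width'])
snap('side'); print([(np.round(d['centre'],4).tolist(),round(d['score'],2)) for d in spotter.mark_of('spanner_mid','side')[:2]])
go([.617,-.164,.181],10.7,30)
E
```

```text
[ 0.27565184  0.57256847 -0.56414442] 0.5478671784582081
[([0.1881, -0.3238, 0.0083], 0.77), ([0.5173, -0.3004, 0.1965], 0.74)]
t 10.0 at [ 0.6073 -0.1651  0.205 ] dp [3.5, -0.7, 25.7] rot [-0.0, -0.001, -0.002]
```

Emit:
{"name": "send_rows", "arguments": {
  "commands": [
    {"grip":0.1,"dp":[4,-1,15],"rot":[0,0,0]},
    {"grip":0.1,"dp":[6,-1,30],"rot":[0,0,0]},
    {"grip":0.1,"dp":[6,-1,30],"rot":[0,0,0]},
    {"grip":-0.3,"dp":[6,-1,30],"rot":[0,0,0]},
    {"grip":-0.5,"dp":[6,-1,30],"rot":[0,0,0]}
  ]
}}

```text
time_s: 10.62
eef_pos: [0.6174, -0.1646, 0.1771]
tcp_rot: [0.258, -0.089, 0.962, 0.024]
contact_force: [0.3, -0.1, 0.4]
gripper_width: 0.249
grip_force: 0.0
```

Emit:
{"name": "send_rows", "arguments": {
  "commands": [
    {"grip":-1,"dp":[0,0,0],"rot":[0,0,0]},
    {"grip":-1,"dp":[0,0,0],"rot":[0,0,0]},
    {"grip":-1,"dp":[0,0,0],"rot":[0,0,0]}
  ]
}}

```text
time_s: 11.0
eef_pos: [0.6174, -0.1647, 0.1773]
tcp_rot: [0.258, -0.089, 0.962, 0.024]
contact_force: [-5.0, 0.3, 6.8]
gripper_width: 0.208
grip_force: 59.2
```

Gripped (59 N). I'm lifting vertically before retracting.

Emit:
{"name": "send_rows", "arguments": {
  "commands": [
    {"grip":-1,"dp":[-4,0,-6],"rot":[0,0,0]},
    {"grip":-1,"dp":[-8,0,-14],"rot":[0,0,0]},
    {"grip":-1,"dp":[-14,0,-24],"rot":[0,0,0]},
    {"grip":-1,"dp":[-20,0,-35],"rot":[0,0,0]},
    {"grip":-1,"dp":[-22,0,-45],"rot":[0,0,0]}
  ]
}}

```text
time_s: 11.62
eef_pos: [0.6142, -0.1651, 0.2279]
tcp_rot: [0.258, -0.089, 0.962, 0.024]
contact_force: [-0.0, 0.1, -1.6]
gripper_width: 0.208
grip_force: 58.7
```

```bash
python3 - <<'E'
from h import *
P,R,st=cur(); print(P,st['contact_force'],st['gripper_width'],st['grip_force'])
for c in ['side','scene','wrist']:
    s=snap(c,c+'5.png'); print(c,[(np.round(d['centre'],4).tolist(),round(d['score'],2)) for d in spotter.mark_of('spanner_mid',c)[:2]])
E
```

```text
[ 0.61417664 -0.16506506  0.22790281] [-0.03120732  0.12050279 -1.64339759] 0.2081726409551179 58.72481167316437
side [([0.1893, -0.3233, 0.0074], 0.86), ([0.6204, -0.165, 0.2315], 0.8)]
scene [([0.6216, -0.166, 0.2308], 0.82), ([0.1888, -0.3207, 0.0048], 0.61)]
wrist [([0.6177, -0.1664, 0.2337], 0.87), ([0.5591, -0.0492, 0.1804], 0.51)]
```

View pics/wrist5.png

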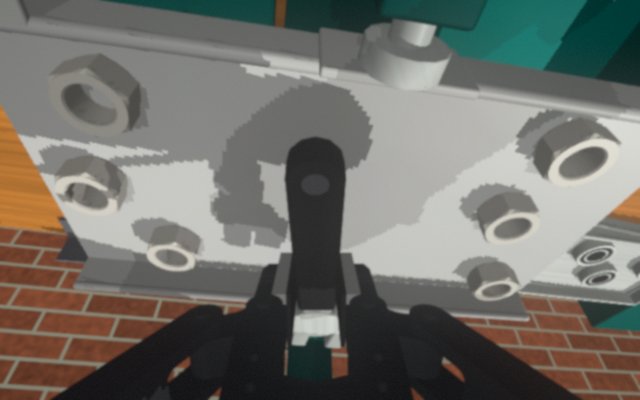

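Spanner held level and centred; the nuts and tray are undisturbed. Next I'll pull out towards the robot, below the lamp.

```bash
python3 - <<'E'
from h import *
for p in ([.55,-.177,.24],[.46,-.19,.26],[.44,-.13,.30]): go(p,10.7,30)
E
```

```text
t 11.93 at [ 0.6134 -0.165   0.226 ] dp [49.0, -0.2, -44.3] rot [-0.0, -0.001, -0.002]
t 11.93 at [ 0.6134 -0.165   0.226 ] dp [117.7, 3.6, -107.0] rot [-0.0, -0.001, -0.002]
t 11.93 at [ 0.6134 -0.165   0.226 ] dp [105.3, 66.2, -145.9] rot [-0.0, -0.001, -0.002]
```

Emit:
{"name": "send_rows", "arguments": {
  "commands": [
    {"grip":-1,"dp":[25,0,-22],"rot":[0,0,0]},
    {"grip":-1,"dp":[60,0,-55],"rot":[0,0,0]},
    {"grip":-1,"dp":[95,2,-85],"rot":[0,0,0]},
    {"grip":-1,"dp":[118,4,-107],"rot":[0,0,0]},
    {"grip":-1,"dp":[112,45,-135],"rot":[0,0,0]}
  ]
}}

```text
time_s: 12.55
eef_pos: [0.5063, -0.1921, 0.2359]
tcp_rot: [0.241, -0.079, 0.967, 0.019]
contact_force: [-1.5, -1.8, -3.4]
gripper_width: 0.204
grip_force: 59.0
```

```bash
python3 - <<'E'
from h import *
print(cur()[2]['gripper_width'])
for p in ([.44,.17,.30],[.46,.36,.22]): go(p,20.9,30)
E
```

```text
0.20440099873313927
t 12.55 at [ 0.5063 -0.1921  0.2359] dp [-24.6, 367.9, -60.5] rot [-0.1, -0.036, -0.175]
t 12.55 at [ 0.5063 -0.1921  0.2359] dp [-32.0, 552.3, 33.4] rot [-0.1, -0.036, -0.175]
```

Emit:
{"name": "send_rows", "arguments": {
  "commands": [
    {"grip":-1,"dp":[10,10,-40],"rot":[0,0,0]},
    {"grip":-1,"dp":[15,60,-60],"rot":[0,0,-0.02]},
    {"grip":-1,"dp":[10,120,-60],"rot":[-0.02,0,-0.04]},
    {"grip":-1,"dp":[0,180,-60],"rot":[-0.04,-0.01,-0.07]},
    {"grip":-1,"dp":[-5,240,-60],"rot":[-0.06,-0.02,-0.11]}
  ]
}}

```text
time_s: 13.18
eef_pos: [0.4436, 0.0496, 0.2905]
tcp_rot: [0.248, -0.151, 0.956, 0.037]
contact_force: [1.1, -0.0, -1.7]
gripper_width: 0.207
grip_force: 59.2
```

```bash
python3 - <<'E'
from h import *
print(cur()[2]['gripper_width'])
for p in ([.44,.17,.30],[.46,.36,.22]): go(p,20.9,30)
E
```

```text
0.20729449178786533
t 13.18 at [0.4436 0.0496 0.2905] dp [-34.3, 115.6, 7.6] rot [-0.029, -0.016, -0.043]
t 13.18 at [0.4436 0.0496 0.2905] dp [-63.5, 290.6, 114.5] rot [-0.029, -0.016, -0.043]
```

Emit:
{"name": "send_rows", "arguments": {
  "commands": [
    {"grip":-1,"dp":[-20,60,5],"rot":[-0.01,-0.01,-0.02]},
    {"grip":-1,"dp":[-34,120,10],"rot":[-0.03,-0.016,-0.043]},
    {"grip":-1,"dp":[-44,180,40],"rot":[-0.03,-0.016,-0.043]},
    {"grip":-1,"dp":[-54,240,80],"rot":[-0.03,-0.016,-0.043]},
    {"grip":-1,"dp":[-63,290,115],"rot":[-0.03,-0.016,-0.043]}
  ]
}}

```text
time_s: 13.8
eef_pos: [0.4426, 0.2644, 0.2421]
tcp_rot: [0.233, -0.176, 0.956, 0.03]
contact_force: [0.6, -1.5, -1.7]
gripper_width: 0.208
grip_force: 59.2
```

Emit:
{"name": "send_rows", "arguments": {
  "commands": [
    {"grip":-1,"dp":[0,0,0],"rot":[0,0,0]},
    {"grip":-1,"dp":[0,0,0],"rot":[0,0,0]}
  ]
}}

```text
time_s: 14.05
eef_pos: [0.4422, 0.2636, 0.242]
tcp_rot: [0.232, -0.176, 0.956, 0.031]
contact_force: [-0.2, -0.8, -1.4]
gripper_width: 0.21
grip_force: 59.4
```

```bash
python3 - <<'E'
from h import *
P,R,st=cur();print(st['gripper_width'],P)
s=snap('wrist')
for l in ('dish','wrench','spanner_mid'):
    print(l,[(np.round(d['centre'],4).tolist(),round(d['score'],2)) for d in spotter.mark_of(l,'wrist')[:2]])
for c in ('scene','side'):
    snap(c);print([(np.round(d['centre'],4).tolist(),round(d['score'],2)) for d in spotter.mark_of('spanner_mid',c)[:2]])
for z in(.06,.02,.007): go([.4965,.379,z],20.9,30)
E
```

```text
0.20990343357245536 [0.44221585 0.26358682 0.24195343]
dish [([0.5199, 0.3371, 0.0044], 0.69)]
wrench [([0.5212, 0.3077, 0.0045], 0.57)]
spanner_mid [([0.4452, 0.2622, 0.2502], 0.95)]
[([0.1932, -0.3223, 0.0061], 0.93), ([0.4479, 0.2671, 0.2448], 0.53)]
[([0.4491, 0.265, 0.2451], 0.91), ([0.1894, -0.3207, 0.0105], 0.87)]
t 14.45 at [0.4426 0.2639 0.2425] dp [1.5, 93.3, 201.8] rot [-0.024, -0.049, 0.007]
t 14.45 at [0.4426 0.2639 0.2425] dp [19.8, 94.3, 237.4] rot [-0.024, -0.049, 0.007]
t 14.45 at [0.4426 0.2639 0.2425] dp [25.8, 94.6, 249.0] rot [-0.024, -0.049, 0.007]
```

Emit:
{"name": "send_rows", "arguments": {
  "commands": [
    {"grip":-1,"dp":[-5,45,20],"rot":[-0.024,-0.05,0.007]},
    {"grip":-1,"dp":[-5,93,60],"rot":[-0.024,-0.05,0.007]},
    {"grip":-1,"dp":[-3,93,110],"rot":[-0.024,-0.05,0.007]},
    {"grip":-1,"dp":[0,93,160],"rot":[-0.024,-0.05,0.007]},
    {"grip":-1,"dp":[2,93,200],"rot":[-0.024,-0.05,0.007]}
  ]
}}

```text
time_s: 15.08
eef_pos: [0.4874, 0.3719, 0.085]
tcp_rot: [0.256, -0.175, 0.95, 0.048]
contact_force: [1.9, -0.2, 0.1]
gripper_width: 0.208
grip_force: 59.4
```

Emit:
{"name": "send_rows", "arguments": {
  "commands": [
    {"grip":-1,"dp":[0,0,0],"rot":[0,0,0]},
    {"grip":-1,"dp":[0,0,0],"rot":[0,0,0]}
  ]
}}

```text
time_s: 15.32
eef_pos: [0.4857, 0.3707, 0.0861]
tcp_rot: [0.254, -0.175, 0.95, 0.047]
contact_force: [0.4, -0.4, -0.4]
gripper_width: 0.205
grip_force: 59.5
```

```bash
python3 - <<'E'
from h import *
P,R,st=cur();print(st['gripper_width'],P,st['contact_force'])
s=snap('wrist','w6.png')
for c in ('scene','side'):
    snap(c);print([(np.round(d['centre'],4).tolist(),round(d['score'],2)) for d in spotter.mark_of('spanner_mid',c)[:2]])
for z in(.03,.015,.007): go([.4965,.379,z],20.9,30)
E
```

```text
0.20491284875482962 [0.48570438 0.37070231 0.08614051] [ 0.43445371 -0.43369266 -0.37963497]
[([0.1907, -0.3254, 0.0058], 0.84), ([0.4927, 0.3728, 0.0907], 0.66)]
[([0.1868, -0.3215, 0.0104], 0.73), ([0.4921, 0.3718, 0.0903], 0.57)]
t 15.57 at [0.4881 0.3701 0.0895] dp [20.6, 5.3, 57.0] rot [-0.001, 0.006, -0.001]
t 15.57 at [0.4881 0.3701 0.0895] dp [28.1, 5.3, 69.9] rot [-0.001, 0.006, -0.001]
t 15.57 at [0.4881 0.3701 0.0895] dp [32.2, 5.3, 76.8] rot [-0.001, 0.006, -0.001]
```

View pics/w6.png

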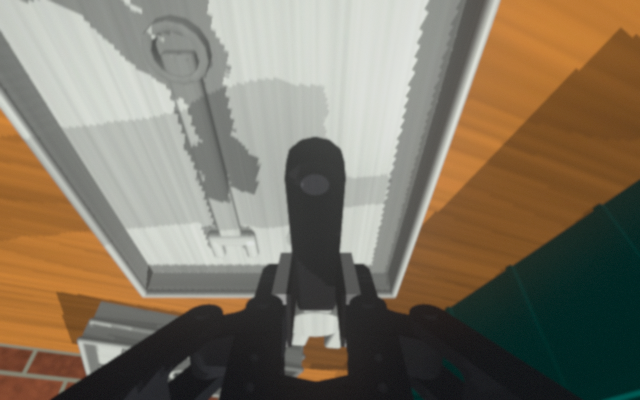

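The wrench is on the left ((220,140) in the view), with the spanner in the free gap beside it. Lowering.

Emit:
{"name": "send_rows", "arguments": {
  "commands": [
    {"grip":-1,"dp":[10,5,25],"rot":[0,0,0]},
    {"grip":-1,"dp":[20,5,50],"rot":[0,0,0]},
    {"grip":-1,"dp":[26,5,65],"rot":[0,0,0]},
    {"grip":-1,"dp":[28,5,69],"rot":[0,0,0]},
    {"grip":-1,"dp":[28,5,69],"rot":[0,0,0]}
  ]
}}

```text
time_s: 16.2
eef_pos: [0.4948, 0.3785, 0.0136]
tcp_rot: [0.256, -0.175, 0.95, 0.047]
contact_force: [-0.2, 0.9, -1.6]
gripper_width: 0.207
grip_force: 59.4
```

```bash
python3 - <<'E'
from h import *
P,R,st=cur();print(st['gripper_width'],P,st['contact_force'])
for c in ('scene','side'):
    snap(c);print([(np.round(d['centre'],4).tolist(),round(d['score'],2)) for d in spotter.mark_of('spanner_mid',c)[:2]])
for z in(.01,.0055): go([.4965,.379,z],20.9,30)
E
```

```text
0.20721506166295825 [0.49484414 0.37852016 0.01362349] [-0.16052342  0.86935294 -1.63886444]
[([0.1891, -0.3233, 0.0058], 0.93), ([0.4996, 0.378, 0.018], 0.7)]
[([0.5007, 0.3803, 0.0176], 0.79), ([0.1914, -0.321, 0.0104], 0.74)]
t 16.4 at [0.4947 0.3788 0.0135] dp [0.2, -0.5, 3.9] rot [0.0, 0.002, -0.001]
t 16.4 at [0.4947 0.3788 0.0135] dp [2.5, -0.5, 7.8] rot [0.0, 0.002, -0.001]
```

Mid is at 0.0178 and should be 0.0095: 8 mm straight down → dp [4,0,7].

Emit:
{"name": "send_rows", "arguments": {
  "commands": [
    {"grip":-1,"dp":[1,0,2],"rot":[0,0,0]},
    {"grip":-1,"dp":[2,0,4],"rot":[0,0,0]},
    {"grip":-1,"dp":[3,0,5.5],"rot":[0,0,0]},
    {"grip":-1,"dp":[4,0,6.5],"rot":[0,0,0]},
    {"grip":-1,"dp":[4,0,6.5],"rot":[0,0,0]}
  ]
}}

```text
time_s: 17.02
eef_pos: [0.4942, 0.3785, 0.0053]
tcp_rot: [0.255, -0.175, 0.95, 0.047]
contact_force: [-2.6, -2.4, 5.4]
gripper_width: 0.208
grip_force: 60.5
```

Touching the floor lightly. Release, then retract along the tool axis.

Emit:
{"name": "send_rows", "arguments": {
  "commands": [
    {"grip":-0.4,"dp":[0,0,0],"rot":[0,0,0]},
    {"grip":-0.2,"dp":[0,0,0],"rot":[0,0,0]},
    {"grip":0.0,"dp":[0,0,0],"rot":[0,0,0]},
    {"grip":0.0,"dp":[0,0,0],"rot":[0,0,0]},
    {"grip":0.0,"dp":[0,0,-5],"rot":[0,0,0]}
  ]
}}

```text
time_s: 17.65
eef_pos: [0.4914, 0.3774, 0.0088]
tcp_rot: [0.254, -0.175, 0.95, 0.047]
contact_force: [-0.6, -0.3, 0.4]
gripper_width: 0.496
grip_force: 0.0
```

Emit:
{"name": "send_rows", "arguments": {
  "commands": [
    {"grip":0.0,"dp":[0,0,-30],"rot":[0,0,0]},
    {"grip":0.0,"dp":[0,0,-80],"rot":[0,0,0]},
    {"grip":0.0,"dp":[0,0,-130],"rot":[0,0,0]},
    {"grip":0.0,"dp":[0,0,-180],"rot":[0,0,0]},
    {"grip":0,"dp":[0,0,-230],"rot":[0,0,0]}
  ]
}}

```text
time_s: 18.27
eef_pos: [0.3884, 0.3373, 0.2013]
tcp_rot: [0.255, -0.175, 0.95, 0.047]
contact_force: [0.0, -0.4, 1.0]
gripper_width: 0.499
grip_force: 0.0
```

```bash
python3 - <<'E'
from h import *
D=np.array([.5195,.3378]); a=np.radians(20.9); Rd=np.array([[np.cos(a),np.sin(a)],[-np.sin(a),np.cos(a)]])
for c in ('scene','side','wrist'):
    s=snap(c)
    for l in('spanner_mid','wrench'):
        for d in spotter.mark_of(l,c)[:3]:
            m=np.array(d['centre']); print(c,l,round(d['score'],2),m.round(4),'dish',(Rd@(m[:2]-D)).round(4))
    for d in spotter.mark_of('lug_left',c)[:2]: print('lug',np.round(d['centre'],4),d['score'])
P,R,st=cur();print(P,st['gripper_width'])
E
```

```text
scene spanner_mid 0.69 [0.4977 0.3818 0.0129] dish [-0.0047  0.0489]
scene spanner_mid 0.55 [ 0.1926 -0.3239  0.0041] dish [-0.5414 -0.5015]
scene wrench 0.68 [0.5207 0.3114 0.0024] dish [-0.0083 -0.0251]
lug [ 0.5098 -0.0093  0.2007] 0.56
side spanner_mid 0.83 [0.5003 0.3795 0.007 ] dish [-0.0031  0.0458]
side spanner_mid 0.46 [ 0.1911 -0.3212  0.0091] dish [-0.5419 -0.4985]
side wrench 0.74 [0.5206 0.3103 0.0042] dish [-0.0088 -0.0261]
side wrench 0.3 [ 0.5072 -0.0092  0.2018] dish [-0.1353 -0.3198]
lug [ 0.5114 -0.008   0.1981] 0.76
wrist spanner_mid 0.94 [0.4947 0.3787 0.0126] dish [-0.0086  0.0471]
wrist wrench 0.79 [0.521  0.3057 0.0033] dish [-0.01   -0.0305]
[0.38924935 0.33735988 0.19912667] 0.49898512602870293
```

The spanner lies at dish (-5,+47) mm, 72 mm from the wrench. Next is the left lug.

```bash
python3 - <<'E'
from h import *
go([.43,.10,.28],2,30); go([.48,0,.26],2,30)
E
```

```text
t 18.88 at [0.3892 0.3374 0.1991] dp [-0.3, -236.3, -93.4] rot [0.165, -0.003, 0.284]
t 18.88 at [0.3892 0.3374 0.1991] dp [-0.2, -347.5, -70.5] rot [0.165, -0.003, 0.284]
```

Emit:
{"name": "send_rows", "arguments": {
  "commands": [
    {"grip":-1,"dp":[0,-40,-50],"rot":[0.03,0,0.05]},
    {"grip":-1,"dp":[0,-100,-85],"rot":[0.06,0,0.1]},
    {"grip":-1,"dp":[0,-160,-93],"rot":[0.09,0,0.17]},
    {"grip":-1,"dp":[0,-220,-93],"rot":[0.13,0,0.23]},
    {"grip":-1,"dp":[0,-280,-85],"rot":[0.165,0,0.284]}
  ]
}}

```text
time_s: 19.5
eef_pos: [0.4355, 0.0969, 0.2748]
tcp_rot: [0.26, -0.016, 0.965, 0.004]
contact_force: [1.6, 0.8, 0.2]
gripper_width: 0.004
grip_force: 0.0
```

Emit:
{"name": "send_rows", "arguments": {
  "commands": [
    {"grip":-1,"dp":[0,-20,0],"rot":[0,0,0]},
    {"grip":-1,"dp":[0,-20,0],"rot":[0,0,0]}
  ]
}}

```text
time_s: 19.75
eef_pos: [0.4351, 0.077, 0.2726]
tcp_rot: [0.258, -0.015, 0.966, 0.004]
contact_force: [0.4, 0.1, 0.3]
gripper_width: 0.001
grip_force: 0.0
```

```bash
python3 - <<'E'
from h import *
go([.48,0,.26],2,30); go([.519,-.002,.208],2,30)
E
```

```text
t 19.75 at [0.4351 0.077  0.2726] dp [-30.5, -78.4, 32.1] rot [-0.002, -0.002, -0.003]
t 19.75 at [0.4351 0.077  0.2726] dp [-38.4, -81.6, 96.6] rot [-0.002, -0.002, -0.003]
```

Emit:
{"name": "send_rows", "arguments": {
  "commands": [
    {"grip":-1,"dp":[-15,-40,15],"rot":[0,0,0]},
    {"grip":-1,"dp":[-30,-80,35],"rot":[0,0,0]},
    {"grip":-1,"dp":[-38,-82,65],"rot":[0,0,0]},
    {"grip":-1,"dp":[-38,-82,90],"rot":[0,0,0]},
    {"grip":-1,"dp":[-38,-82,96],"rot":[0,0,0]}
  ]
}}

```text
time_s: 20.38
eef_pos: [0.5185, 0.0005, 0.2073]
tcp_rot: [0.257, -0.017, 0.966, 0.005]
contact_force: [0.5, -0.2, 0.3]
gripper_width: 0.002
grip_force: 0.0
```

Emit:
{"name": "send_rows", "arguments": {
  "commands": [
    {"grip":-1,"dp":[0,0,0],"rot":[0,0,0]}
  ]
}}

```text
time_s: 20.5
eef_pos: [0.5187, -0.0, 0.2089]
tcp_rot: [0.258, -0.017, 0.966, 0.004]
contact_force: [-0.8, -0.1, -0.5]
gripper_width: -0.003
grip_force: 0.0
```

```bash
python3 - <<'E'
from h import *
print(cur()[2]['contact_force'])
for f in (0.1,.25,.4,.5,.6,.7): go([.519,-.15+.148*np.cos(f),.199-.148*np.sin(f)],2,30)
E
```

```text
[-0.79732866 -0.13031206 -0.4714772 ]
t 20.5 at [ 0.5187 -0.      0.2089] dp [12.1, -2.7, 21.5] rot [-0.0, -0.002, 0.001]
t 20.5 at [ 0.5187 -0.      0.2089] dp [23.1, -6.6, 40.3] rot [-0.0, -0.002, 0.001]
t 20.5 at [ 0.5187 -0.      0.2089] dp [33.8, -13.6, 58.4] rot [-0.0, -0.002, 0.001]
t 20.5 at [ 0.5187 -0.      0.2089] dp [40.6, -20.1, 69.9] rot [-0.0, -0.002, 0.001]
t 20.5 at [ 0.5187 -0.      0.2089] dp [47.2, -27.8, 80.7] rot [-0.0, -0.002, 0.001]
t 20.5 at [ 0.5187 -0.      0.2089] dp [53.3, -36.7, 90.7] rot [-0.0, -0.002, 0.001]
```

Emit:
{"name": "send_rows", "arguments": {
  "commands": [
    {"grip":-1,"dp":[8,-1,14],"rot":[0,0,0]},
    {"grip":-1,"dp":[12,-3,21],"rot":[0,0,0]},
    {"grip":-1,"dp":[18,-5,31],"rot":[0,0,0]},
    {"grip":-1,"dp":[23,-7,40],"rot":[0,0,0]}
  ]
}}

```text
time_s: 21.0
eef_pos: [0.5181, -0.0075, 0.1682]
tcp_rot: [0.253, -0.019, 0.967, -0.001]
contact_force: [2.9, 2.8, 3.7]
gripper_width: 0.001
grip_force: 2.1
```

```bash
cat >> h.py <<'E'
def tilt():
    P,R,st=cur(); print('F',np.round(st['contact_force'],1))
    for c in('scene','side'):
        snap(c)
        for l in('lug_left','lug_right'):
            for d in spotter.mark_of(l,c)[:3]:
                m=d['centre']; dy=(m[1]+.152); 
                if abs(m[0]-.513)<.025: print(c,l,np.round(m,3),round(d['score'],2),'tilt',round(float(np.arcsin(np.clip((.2-m[2])/.145*np.sign(dy),-1,1))),2))
E
python3 - <<'E'
from h import *
tilt()
for f in (.4,.5,.6,.7): go([.519,-.15+.148*np.cos(f),.199-.148*np.sin(f)],2,30)
E
```

```text
F [2.9 2.8 3.7]
scene lug_left [ 0.51  -0.011  0.171] 0.72 tilt 0.2
scene lug_right [ 0.517 -0.293  0.226] 0.56 tilt 0.18
side lug_left [ 0.512 -0.011  0.166] 0.62 tilt 0.23
side lug_right [ 0.516 -0.298  0.231] 0.58 tilt 0.21
t 21.3 at [ 0.517  -0.0096  0.1672] dp [11.0, -3.9, 23.5] rot [-0.01, -0.015, 0.003]
t 21.3 at [ 0.517  -0.0096  0.1672] dp [17.7, -10.2, 35.1] rot [-0.01, -0.015, 0.003]
t 21.3 at [ 0.517  -0.0096  0.1672] dp [24.1, -17.8, 46.1] rot [-0.01, -0.015, 0.003]
t 21.3 at [ 0.517  -0.0096  0.1672] dp [30.1, -26.6, 56.3] rot [-0.01, -0.015, 0.003]
```

The tray follows (about 0.2 rad). Continuing slowly.

Emit:
{"name": "send_rows", "arguments": {
  "commands": [
    {"grip":-1,"dp":[6,-2,12],"rot":[0,0,0]},
    {"grip":-1,"dp":[11,-4,23],"rot":[0,0,0]},
    {"grip":-1,"dp":[14,-7,29],"rot":[0,0,0]},
    {"grip":-1,"dp":[18,-10,35],"rot":[0,0,0]}
  ]
}}

```text
time_s: 21.8
eef_pos: [0.5176, -0.0207, 0.1264]
tcp_rot: [0.25, -0.018, 0.968, -0.002]
contact_force: [0.9, -0.5, 6.7]
gripper_width: 0.003
grip_force: 2.7
```

Emit:
{"name": "send_rows", "arguments": {
  "commands": [
    {"grip":-1,"dp":[2,-2,3],"rot":[0,0,0]},
    {"grip":-1,"dp":[3,-4,6],"rot":[0,0,0]},
    {"grip":-1,"dp":[5,-6,9],"rot":[0,0,0]},
    {"grip":-1,"dp":[7,-8,11],"rot":[0,0,0]}
  ]
}}

```text
time_s: 22.3
eef_pos: [0.5176, -0.0283, 0.114]
tcp_rot: [0.25, -0.018, 0.968, -0.002]
contact_force: [2.8, 0.8, 6.3]
gripper_width: 0.002
grip_force: 2.7
```

```bash
python3 - <<'E'
from h import *
tilt()
for c in('scene','side'): print([np.round(d['centre'],3).tolist() for d in spotter.mark_of('nut1_mid',c)])
for f in (.6,.7,.75): go([.519,-.15+.148*np.cos(f),.199-.148*np.sin(f)],2,30)
E
```

```text
F [2.8 0.8 6.3]
scene lug_left [ 0.508 -0.036  0.117] 0.74 tilt 0.61
scene lug_right [ 0.516 -0.27   0.282] 0.96 tilt 0.6
side lug_left [ 0.514 -0.033  0.114] 0.63 tilt 0.64
side lug_right [ 0.516 -0.272  0.285] 0.58 tilt 0.63
[[0.56, -0.073, 0.126]]
[[0.562, -0.073, 0.125], [0.394, -0.068, 0.004]]
t 22.7 at [ 0.5165 -0.0277  0.1135] dp [-3.1, -0.3, -0.4] rot [-0.01, -0.019, 0.004]
t 22.7 at [ 0.5165 -0.0277  0.1135] dp [2.9, -9.1, 9.8] rot [-0.01, -0.019, 0.004]
t 22.7 at [ 0.5165 -0.0277  0.1135] dp [5.8, -13.9, 14.6] rot [-0.01, -0.019, 0.004]
```

Emit:
{"name": "send_rows", "arguments": {
  "commands": [
    {"grip":-1,"dp":[1,-3,3],"rot":[0,0,0]},
    {"grip":-1,"dp":[2,-5,6],"rot":[0,0,0]},
    {"grip":-1,"dp":[3,-8,9],"rot":[0,0,0]},
    {"grip":-1,"dp":[4,-11,12],"rot":[0,0,0]},
    {"grip":-1,"dp":[4,-11,12],"rot":[0,0,0]}
  ]
}}

```text
time_s: 23.32
eef_pos: [0.5182, -0.0385, 0.1006]
tcp_rot: [0.249, -0.018, 0.968, -0.0]
contact_force: [-1.1, 0.3, -0.3]
gripper_width: -0.002
grip_force: 0.5
```

Emit:
{"name": "send_rows", "arguments": {
  "commands": [
    {"grip":-1,"dp":[0,0,0],"rot":[0,0,0]},
    {"grip":-1,"dp":[0,0,0],"rot":[0,0,0]},
    {"grip":-1,"dp":[0,0,0],"rot":[0,0,0]},
    {"grip":-1,"dp":[0,0,0],"rot":[0,0,0]}
  ]
}}

```text
time_s: 23.82
eef_pos: [0.5198, -0.039, 0.1017]
tcp_rot: [0.25, -0.017, 0.968, -0.001]
contact_force: [-0.3, 0.7, -0.4]
gripper_width: -0.002
grip_force: 0.0
```

```bash
python3 - <<'E'
from h import *
tilt()
for c in('scene','side'):
  print(c,[np.round(d['centre'],3).tolist() for d in spotter.mark_of('nut1_mid',c)])
  for d in spotter.trace('nut1_mid',c):
    n,_,stt,cen=cv2.connectedComponentsWithStats(d['pixels'].astype(np.uint8)); print(round(d['score'],2),n-1,cen[1:4].round(0).tolist(),stt[1:4,4])
E
```

```text
F [-0.3  0.7 -0.4]
scene lug_left [ 0.509 -0.049  0.104] 0.91 tilt 0.72
scene lug_right [ 0.516 -0.26   0.293] 0.92 tilt 0.7
side lug_left [ 0.511 -0.044  0.101] 0.79 tilt 0.75
side lug_right [ 0.515 -0.261  0.299] 0.75 tilt 0.75
scene []
side [[0.554, -0.008, 0.022]]
0.53 1 [[282.0, 243.0]] [78]
0.48 1 [[269.0, 249.0]] [78]
```

The tray is at about 0.74 rad. I'll back off and check numerically whether any nut remains on it.

Emit:
{"name": "send_rows", "arguments": {
  "commands": [
    {"grip":-1,"dp":[5,2,-15],"rot":[0,0,0]},
    {"grip":-1,"dp":[10,5,-60],"rot":[0,0,0]},
    {"grip":-1,"dp":[20,5,-110],"rot":[0,0,0]},
    {"grip":-1,"dp":[30,5,-160],"rot":[0,0,0]},
    {"grip":-1,"dp":[40,5,-210],"rot":[0,0,0]}
  ]
}}

```text
time_s: 24.95
eef_pos: [0.4466, -0.0819, 0.1572]
tcp_rot: [0.207, 0.003, 0.977, -0.043]
contact_force: [0.2, -0.3, 0.3]
gripper_width: 0.0
grip_force: 0.0
```

```bash
cat > tr.py <<'E'
from h import *
def world(x,y,z,f,yaw=.035):  # tray coords about axle -> world
    Y=y*np.cos(f)+z*np.sin(f); Z=.2-y*np.sin(f)+z*np.cos(f)
    return [.6195+x*np.cos(yaw)-Y*np.sin(yaw), -.151+x*np.sin(yaw)+Y*np.cos(yaw), Z]
def rect(s,img,f):
    xs=np.arange(-.084,.085,.002); ys=np.arange(-.166,.167,.002)
    M=np.array([[proj(s,world(x,y,-.017,f)) for y in ys] for x in xs],np.float32)
    return cv2.remap(img,M[...,0],M[...,1],cv2.INTER_LINEAR)
def show(s,img,f):
    r=cv2.cvtColor(rect(s,img,f),cv2.COLOR_RGB2GRAY).astype(float)
    for i in range(0,85-8,12): print(' '.join('%3d/%2d'%(r[i:i+12,j:j+12].mean(),r[i:i+12,j:j+12].std()) for j in range(0,166-8,12)))
E
python3 - <<'E'
from tr import *
tilt()
for c in('scene','side'):
    s=snap(c,c+'9.png'); old=cv2.imread('pics/%s0.png'%c)[:,:,::-1]
    print(c,'before');show(s,old,0); print('now');show(s,s['img'],.73)
print(cur()[0])
E
```

```text
F [ 0.2 -0.3  0.3]
scene lug_left [ 0.509 -0.048  0.105] 0.66 tilt 0.72
scene lug_right [ 0.516 -0.26   0.297] 0.72 tilt 0.73
scene lug_right [0.521 0.314 0.004] 0.42 tilt 1.57
side lug_left [ 0.511 -0.047  0.103] 0.94 tilt 0.73
side lug_right [ 0.517 -0.264  0.296] 0.92 tilt 0.73
side lug_right [0.518 0.338 0.004] 0.19 tilt 1.57
scene before
142/30 137/40 133/32 135/27 132/25  95/49 113/49 187/26 173/42 180/38 130/34 131/39 186/32 198/15
122/ 0 113/14 111/16 122/ 0 122/ 0  80/46  64/46 188/23 200/ 0 200/ 0 166/43 140/43 196/18 196/16
140/27 145/33 145/24 155/33 163/34 112/57  61/61 196/ 8 199/ 0 194/13 133/39 168/43 201/ 0 193/20
130/36 129/33 193/ 9 196/ 0 196/ 0 151/51  52/44 197/ 1 198/ 0 196/11 147/42 138/41 200/ 1 193/18
192/ 9 173/35 181/27 195/ 0 196/ 0 158/38  84/60 193/10 197/ 0 198/ 0 198/ 1 198/ 2 199/ 0 190/20
193/ 5 162/33 113/31 175/30 195/ 0 163/38 185/36 196/18 197/ 0 197/ 0 197/ 2 133/35 147/43 191/14
128/24 141/45 128/40 142/44 153/47 146/43 140/45 150/47 156/45 156/46 158/46 124/40 127/32 170/32
now
163/40 117/39 191/ 2 169/30  89/15  91/19  94/22  97/19 105/28  9
[... 1346 characters left out ...]
1/ 5 233/ 5 229/11 211/32 208/33 234/ 4 235/ 4 236/ 5 237/ 4 237/ 5 237/ 5
221/29 212/36 199/42 181/40 163/30 150/10 149/ 1 152/11 237/11 241/ 0 241/ 0 241/ 0 242/ 0 242/ 0
152/ 9 148/ 1 149/ 1 148/ 0 149/ 1 152/14 167/33 185/41 239/ 7 241/ 0 241/ 0 242/ 0 242/ 0 242/ 0
153/18 151/12 180/39 197/38 199/34 229/24 239/ 0 240/ 0 240/ 0 241/ 0 241/ 0 242/ 0 242/ 0 242/ 0
205/37 156/28 203/37 226/24 238/ 0 239/ 0 239/ 0 240/ 0 240/ 0 241/ 0 241/ 0 241/ 0 242/ 0 242/ 0
189/30 149/24 189/39 228/12 236/ 3 239/ 0 239/ 0 240/ 0 240/ 0 241/ 0 241/ 0 241/ 0 242/ 0 242/ 0
241/ 5 214/13 202/21 210/ 9 218/26 222/23 226/23 231/20 233/19 231/24 233/20 236/15 236/16 233/23
[ 0.44760375 -0.08099542  0.15679938]
```

```bash
python3 - <<'E'
from tr import *
P,R,st=cur(); print(np.round(st['joints'],2),P,R.round(2))
s=snap('side'); r=cv2.cvtColor(rect(s,s['img'],.73),cv2.COLOR_RGB2GRAY); print('darkest in tray now',np.sort(r.ravel())[:5], np.percentile(r,1))
old=cv2.imread('pics/side0.png')[:,:,::-1]; print('before',np.percentile(cv2.cvtColor(rect(s,old,0),cv2.COLOR_RGB2GRAY)[:, 90:],1))
go([.46,-.22,.36],2,30); go([.50,-.26,.34],-10,30)
E
```

```text
[ 1.22  0.07 -1.14  2.42  0.39  0.29  1.31] [ 0.44760375 -0.08099542  0.15679938] [[-0.91  0.02  0.41]
 [-0.01  1.   -0.08]
 [-0.41 -0.08 -0.91]]
darkest in tray now [36 43 76 79 81] 131.0
before 97.0
t 25.4 at [ 0.4475 -0.081   0.1568] dp [-92.0, -154.7, -168.5] rot [-0.098, -0.107, -0.014]
t 25.4 at [ 0.4475 -0.081   0.1568] dp [-119.9, -192.1, -130.7] rot [-0.003, -0.098, 0.173]
```

Emit:
{"name": "send_rows", "arguments": {
  "commands": [
    {"grip":-1,"dp":[-10,0,-40],"rot":[0,0,0]},
    {"grip":-1,"dp":[-30,0,-90],"rot":[0,0,0]},
    {"grip":-1,"dp":[-60,-40,-140],"rot":[-0.03,-0.03,0]},
    {"grip":-1,"dp":[-80,-90,-165],"rot":[-0.06,-0.06,0]},
    {"grip":-1,"dp":[-92,-150,-168],"rot":[-0.1,-0.1,0]}
  ]
}}

```text
time_s: 26.02
eef_pos: [0.453, -0.1782, 0.3329]
tcp_rot: [0.257, -0.012, 0.966, 0.006]
contact_force: [1.2, 0.5, 0.7]
gripper_width: -0.004
grip_force: 0.0
```

Emit:
{"name": "send_rows", "arguments": {
  "commands": [
    {"grip":-1,"dp":[0,0,0],"rot":[0,0,0]},
    {"grip":-1,"dp":[0,0,0],"rot":[0,0,0]},
    {"grip":-1,"dp":[0,0,0],"rot":[0,0,0]}
  ]
}}

```text
time_s: 26.4
eef_pos: [0.4517, -0.1764, 0.3284]
tcp_rot: [0.254, -0.011, 0.967, 0.007]
contact_force: [0.2, 0.5, -0.4]
gripper_width: 0.002
grip_force: 0.0
```

```bash
python3 - <<'E'
from tr import *
tilt()
s=snap('side','sideA.png'); r=cv2.cvtColor(rect(s,s['img'],.73),cv2.COLOR_RGB2GRAY); v,u=np.nonzero(r<110); print('dark px',len(u),[(a,b) for a,b in zip(u[::9],v[::9])][:12])
s=snap('scene','sceneA.png'); show(s,s['img'],.73)
P,R,st=cur(); print(np.round(st['joints'],2))
f=.73
go([.519,-.151-.148*np.cos(f),.215+.148*np.sin(f)],2,30)
E
```

```text
F [ 0.2  0.5 -0.4]
scene lug_left [ 0.509 -0.047  0.103] 0.71 tilt 0.73
scene lug_right [ 0.515 -0.26   0.294] 0.95 tilt 0.7
side lug_left [ 0.51  -0.045  0.099] 0.91 tilt 0.77
side lug_right [ 0.516 -0.258  0.297] 0.88 tilt 0.73
dark px 6 [(np.int64(30), np.int64(83))]
155/39 111/38 182/ 2 161/29  84/14  86/18  86/21  80/21  82/22  79/38  48/22  63/18  73/20  75/14
129/40 110/31 107/28 105/29 103/22 100/17 102/18 167/22 145/44 153/33 142/47 149/35 176/ 7 124/27
 88/ 0  88/ 0  92/11 100/23 111/32 142/40 159/31 180/ 3 181/ 0 181/ 0 181/ 0 181/ 0 156/37  74/39
109/33 122/35 157/22 164/22 179/ 8 181/ 0 181/ 0 182/ 0 181/ 0 181/ 0 182/ 0 181/ 0 177/11  71/33
119/37 118/37 175/12 182/ 0 181/ 0 182/ 0 182/ 0 181/ 0 181/ 0 182/ 0 181/ 0 181/ 0 178/ 6 111/37
113/37 110/39 163/ 1 167/ 6 173/ 8 179/ 5 181/ 0 181/ 0 181/ 0 181/ 0 181/ 0 182/ 0 179/ 6 109/27
105/28  89/12 116/31 109/39 106/38 108/41 108/47 115/46 123/44 123/35 125/44 122/37 120/39  94/29
[ 1.03 -0.21 -0.44  2.19 -0.55  0.78  2.5 ]
t 26.8 at [ 0.4522 -0.1781  0.33  ] dp [-48.6, -84.7, 45.8] rot [-0.0, -0.006, -0.014]
```

The tray is empty. Now to the right lug.

Emit:
{"name": "send_rows", "arguments": {
  "commands": [
    {"grip":-1,"dp":[-15,-40,5],"rot":[0,0,0]},
    {"grip":-1,"dp":[-30,-85,15],"rot":[0,0,0]},
    {"grip":-1,"dp":[-48,-85,35],"rot":[0,0,0]},
    {"grip":-1,"dp":[-48,-85,45],"rot":[0,0,0]},
    {"grip":-1,"dp":[-48,-85,45],"rot":[0,0,0]}
  ]
}}

```text
time_s: 27.42
eef_pos: [0.5173, -0.2607, 0.3128]
tcp_rot: [0.255, -0.01, 0.967, 0.007]
contact_force: [0.8, -0.3, 0.2]
gripper_width: 0.002
grip_force: 0.0
```

```bash
python3 - <<'E'
from h import *
tilt(); print(np.round(cur()[2]['joints'],2))
for f in (.6,.5,.4,.3,.2,.1,0): go([.521,-.151-.148*np.cos(f),.199+.148*np.sin(f)],2,30)
E
```

```text
F [ 0.8 -0.3  0.2]
scene lug_left [ 0.508 -0.047  0.105] 0.86 tilt 0.72
scene lug_right [ 0.518 -0.258  0.294] 0.87 tilt 0.71
side lug_left [ 0.512 -0.044  0.104] 0.66 tilt 0.72
side lug_right [ 0.515 -0.262  0.294] 0.89 tilt 0.71
[ 1.01  0.04 -0.4   2.02 -0.44  0.71  2.48]
t 27.73 at [ 0.5178 -0.2619  0.3148] dp [13.3, -11.5, 29.4] rot [-0.001, -0.005, -0.014]
t 27.73 at [ 0.5178 -0.2619  0.3148] dp [19.7, -19.3, 40.2] rot [-0.001, -0.005, -0.014]
t 27.73 at [ 0.5178 -0.2619  0.3148] dp [26.4, -25.8, 51.7] rot [-0.001, -0.005, -0.014]
t 27.73 at [ 0.5178 -0.2619  0.3148] dp [33.3, -31.0, 63.7] rot [-0.001, -0.005, -0.014]
t 27.73 at [ 0.5178 -0.2619  0.3148] dp [40.5, -34.7, 76.1] rot [-0.001, -0.005, -0.014]
t 27.73 at [ 0.5178 -0.2619  0.3148] dp [47.8, -37.0, 88.7] rot [-0.001, -0.005, -0.014]
t 27.73 at [ 0.5178 -0.2619  0.3148] dp [55.1, -37.8, 101.6] rot [-0.001, -0.005, -0.014]
```

Emit:
{"name": "send_rows", "arguments": {
  "commands": [
    {"grip":-1,"dp":[7,-4,15],"rot":[0,0,0]},
    {"grip":-1,"dp":[13,-11,29],"rot":[0,0,0]},
    {"grip":-1,"dp":[20,-19,40],"rot":[0,0,0]},
    {"grip":-1,"dp":[26,-26,52],"rot":[0,0,0]},
    {"grip":-1,"dp":[33,-31,64],"rot":[0,0,0]}
  ]
}}

```text
time_s: 28.35
eef_pos: [0.5219, -0.292, 0.2406]
tcp_rot: [0.256, -0.01, 0.967, 0.007]
contact_force: [0.5, 1.4, 3.4]
gripper_width: -0.005
grip_force: 1.6
```

```bash
python3 - <<'E'
from h import *
tilt()
for f in (.2,.1,0): go([.521,-.151-.148*np.cos(f),.199+.148*np.sin(f)],2,30)
E
```

```text
F [0.5 1.4 3.4]
scene lug_right [ 0.515 -0.292  0.239] 0.83 tilt 0.27
side lug_left [ 0.511 -0.01   0.16 ] 0.94 tilt 0.28
side lug_right [ 0.518 -0.292  0.237] 0.62 tilt 0.26
t 28.65 at [ 0.5214 -0.2923  0.2417] dp [7.0, -3.9, 11.3] rot [0.0, -0.006, -0.015]
t 28.65 at [ 0.5214 -0.2923  0.2417] dp [14.3, -6.2, 24.0] rot [0.0, -0.006, -0.015]
t 28.65 at [ 0.5214 -0.2923  0.2417] dp [21.6, -7.0, 36.8] rot [0.0, -0.006, -0.015]
```

Emit:
{"name": "send_rows", "arguments": {
  "commands": [
    {"grip":-1,"dp":[7,-3,12],"rot":[0,0,0]},
    {"grip":-1,"dp":[14,-6,24],"rot":[0,0,0]},
    {"grip":-1,"dp":[18,-7,32],"rot":[0,0,0]},
    {"grip":-1,"dp":[21,-7,35],"rot":[0,0,0]},
    {"grip":-1,"dp":[21,-7,35],"rot":[0,0,0]}
  ]
}}

```text
time_s: 29.28
eef_pos: [0.5207, -0.2988, 0.2008]
tcp_rot: [0.256, -0.01, 0.967, 0.007]
contact_force: [0.4, -0.5, 1.9]
gripper_width: -0.0
grip_force: 0.5
```

```bash
python3 - <<'E'
from h import *
tilt(); print(cur()[0])
E
```

```text
F [ 0.4 -0.5  1.9]
scene lug_right [ 0.518 -0.296  0.199] 0.86 tilt -0.01
side lug_left [ 0.51  -0.006  0.196] 0.55 tilt 0.03
side lug_right [ 0.517 -0.298  0.201] 0.9 tilt 0.01
[ 0.5204333 -0.2987103  0.2008384]
```

Level. Retract up and back, then verify everything.

Emit:
{"name": "send_rows", "arguments": {
  "commands": [
    {"grip":-1,"dp":[-5,0,-10],"rot":[0,0,0]},
    {"grip":-1,"dp":[-20,0,-40],"rot":[0,0,0]},
    {"grip":-1,"dp":[-30,0,-80],"rot":[0,0,0]},
    {"grip":-1,"dp":[-30,0,-120],"rot":[0,0,0]},
    {"grip":-1,"dp":[-20,0,-150],"rot":[0,0,0]}
  ]
}}

```text
time_s: 30.2
eef_pos: [0.4807, -0.3006, 0.328]
tcp_rot: [0.256, -0.011, 0.967, 0.006]
contact_force: [-1.0, 0.7, 0.0]
gripper_width: -0.0
grip_force: 0.0
```

Emit:
{"name": "send_rows", "arguments": {
  "commands": [
    {"grip":-1,"dp":[0,0,0],"rot":[0,0,0]},
    {"grip":-1,"dp":[0,0,0],"rot":[0,0,0]},
    {"grip":-1,"dp":[0,0,0],"rot":[0,0,0]}
  ]
}}

```text
time_s: 30.58
eef_pos: [0.4806, -0.2993, 0.3248]
tcp_rot: [0.256, -0.01, 0.967, 0.009]
contact_force: [0.7, 0.8, 0.3]
gripper_width: -0.001
grip_force: 0.0
```

```bash
python3 - <<'E'
from tr import *
tilt(); print(cur()[0],cur()[2]['qd'].round(3) if hasattr(cur()[2]['qd'],'round') else '')
for c in('scene','side'):
    s=snap(c,c+'Z.png'); old=cv2.imread('pics/%s0.png'%c)[:,:,::-1]
    for l in('spanner_mid','wrench','oil','tin','hammer','mug','tape','nut1_mid'): print(l,[(np.round(d['centre'],3).tolist(),round(d['score'],2)) for d in spotter.mark_of(l,c)[:3]])
    D=(cv2.absdiff(s['img'],np.ascontiguousarray(old)).max(2)>45).astype(np.uint8)
    n,_,st,cen=cv2.connectedComponentsWithStats(cv2.morphologyEx(D,cv2.MORPH_OPEN,np.ones((2,2),np.uint8)))
    for i in range(1,n):
        if st[i,4]>12 and st[i,4]<1500: print(c,cen[i].round(0),st[i,4],'bench',ray(s,*cen[i],.01)[:2].round(3),'floor.17',ray(s,*cen[i],.175)[:2].round(3))
    if c=='side': show(s,s['img'],0)
E
```

```text
F [0.7 0.8 0.3]
scene lug_right [ 0.521 -0.296  0.2  ] 0.84 tilt -0.0
side lug_left [ 0.512 -0.006  0.199] 0.69 tilt 0.0
side lug_right [ 0.516 -0.299  0.201] 0.95 tilt 0.0
[ 0.48076869 -0.29949651  0.3252261 ] [ 0.017 -0.002 -0.008 -0.001  0.002 -0.    -0.   ]
spanner_mid [([0.192, -0.323, 0.005], 0.77), ([0.499, 0.381, 0.01], 0.54), ([0.331, 0.257, 0.002], 0.24)]
wrench [([0.519, 0.314, 0.005], 0.63), ([0.418, -0.536, 0.001], 0.5)]
oil [([0.418, -0.536, 0.003], 0.92)]
tin [([0.391, 0.108, -0.001], 0.85), ([0.554, -0.008, 0.016], 0.47)]
hammer [([0.331, -0.375, 0.001], 0.8)]
mug [([0.33, 0.26, -0.0], 0.7)]
tape [([0.395, -0.065, -0.001], 0.68)]
nut1_mid [([0.551, -0.003, 0.017], 0.48)]
scene [72.  3.] 156 bench [0.548 1.826] floor.17 [0.459 1.48 ]
scene [ 8. 35.] 36 bench [0.189 1.766] floor.17 [0.148 1.428]
scene [ 1. 44.] 28 bench [0.133 1.706] floor.17 [0.1   1.377]
scene [ 8. 55.] 193 bench [0.125 1.59 ] floor.17 [0.093 1.277]
scene [20. 61.] 14 bench [0.147 1.506] floor.17 [0.112 1.203]
scene [369. 173.] 17 bench [ 0.777 -0.056] floor.17 [ 0.657 -0.146]
scene [402. 191.] 107 be
[... 2237 characters left out ...]
 [0.477 0.589]
202/30 165/33 168/35 168/38 171/40 186/32 181/24 207/23 222/ 7 222/ 7 222/ 7 224/ 4 222/ 8 222/ 9
154/30 148/13 130/ 8 129/ 5 144/14 157/ 2 158/ 1 166/16 225/ 8 227/ 0 227/ 0 227/ 0 227/ 0 226/ 0
188/35 189/32 182/31 172/21 182/31 190/31 189/31 195/30 227/ 1 227/ 0 227/ 0 227/ 0 227/ 0 227/ 0
204/29 206/26 219/15 226/ 5 227/ 0 227/ 0 227/ 0 227/ 0 227/ 0 227/ 0 226/ 0 227/ 0 227/ 0 227/ 0
184/44 227/ 0 227/ 0 227/ 0 227/ 0 227/ 0 227/ 0 227/ 0 227/ 0 227/ 0 227/ 0 227/ 0 227/ 0 227/ 0
216/15 227/ 0 227/ 0 227/ 0 227/ 0 227/ 0 226/ 0 227/ 0 227/ 0 227/ 0 227/ 0 227/ 0 226/ 0 227/ 0
153/31 187/32 194/41 199/40 198/41 199/40 198/41 198/42 198/41 199/40 197/39 195/43 196/43 193/43
```

```bash
python3 -c "
from station import workorder; print(workorder.finish_job())"
```

```text
the job is handed in; nothing more can be done
None
```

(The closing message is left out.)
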